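Open the test kiln's damper to its second stop and start drying

ROBOT

A 7-joint arm with a two-finger parallel gripper is mounted at the origin on the work surface. World frame = base frame: x ahead of the robot, y to its left, z up, the work surface at z = 0. Lengths are in m, angles in rad, forces in N, time in s.
With the tool pointing down it reaches from about 0.425 to 0.875 m from the base axis. Payload 4.7 kg.
Tool frame: the origin (TCP) lies at the very end of the fingers, on their centre line; the grasp point (between the pads) lies 19 mm behind it; z points along the fingers, y is the direction in which the jaws open and shut (so a half turn about z gives the same grasp; the last joint's range is limited). The gripper opens to 87 mm and grips with 3 to 60 N. Pads are 19 mm wide; open, the fingers measure 117 mm over their backs; the gripper's body (75 mm by 190 mm) begins 51 mm behind the grasp point.
Start: joints at [-1.117, 0.321, -0.07, 1.45, 0.023, 1.371, -0.057], TCP at [0.277, 0.588, 0.223] pointing down, gripper open.
Joint ranges: [-2.86, 2.86], [-0.3, 2.09], [-1.38, 1.24], [0.06, 2.45], [-1.56, 4.7], [0.09, 2.05], [-2.69, 2.69]. Speed limits (rad/s): [2.57, 2.57, 3.14, 3.14, 3.14, 3.14, 3.14].

INTERFACE

Orientations are given as a rotation vector (axis times angle).
In Python, from bench import ctrl, get_image, camera_info gives the robot as it stands.
- The arm moves only by the tool carry_out, never from a script. Its argument "commands" is a list of rows, each an object of numbers: "tx", "ty", "tz": the shift along the tool's x, y, z in m; "rx", "ry", "rz": the turn, a rotation vector about the tool's x, y, z in rad; "jaw": the opening, from 0 (shut) to 1 (fully open). In form: [{"tx": .., "ty": .., "tz": .., "rx": .., "ry": .., "rz": .., "jaw": ..}, ...]. A call has 1 to 12 rows; each row is the pose to reach, as a shift and turn from the pose commanded when the call began, along the tool's axes at that moment; what a row does not reach only later rows make up. A row lasts 1/8 s, in which the tool goes at most 62.5 mm and 10.7 degrees, less where a joint would pass 70% of its speed; a pose out of reach is approached as far as the arm can. A call with a gripper value outside its range is refused whole. The fingers move at their own pace and stop on an object; "grip_force" is the grip in N (left out, the last holds). Time passes only in rows, so rows that repeat a pose let the fingers close. It gives the time, the measured TCP pose, the force and the opening at its end, in the units of the state.
- ctrl.get_state(): the state, without advancing time (a new reading comes with each control period).
- get_image(name): name is "side" or "top" or "wrist"; returns the picture (480x640x3 uint8, red, green, blue); there is no depth.
- camera_info(name): a dict with "intrinsics" (3x3 intrinsics, pixels), "R" (3x3) and "t" (3): a world point X has camera coordinates R X + t. Camera axes: x right, y down, z forward; pixel columns grow to the right and rows downward; lengths in m; the calibration is good to about 2 mm. The wrist camera is an equidistant fisheye: a pixel r from the principal point sees the ray r / f radians off the axis. A picture is of the moment at which its call begins: read the wrist's pose just before it. camera_info takes no time and is no camera call; for the wrist camera it gives the pose at the moment of the call.
- ctrl.close_job(): hands the job in, once; it reports no verdict.
The state is a dict: "time": time; "joint_positions": joint angles; "qd": joint speeds; "joint_torque": joint torques, N m; "position": TCP position; "tool_rot": TCP orientation; "ft_force": force on the tool from outside, world axes, zero at the start; "torque": the same for the moment, N m; "grip_width": opening from 0.0 (shut) to 1.0 (fully open).
Only numpy, scipy, OpenCV 4.12 (cv2) and the standard library are available. Lean on these libraries where they do the work, as an engineer would, in place of code of your own. Each camera call takes 0.05 s, during which the arm holds its last target.

TASK

The small kiln is packed with damp pots and shut; get it drying. With the fingertips, push the damper lever on its roof away from shut, past the half-open click, all the way to the fully open stop and leave it there; then press the big start button on the control box and come clear. Only push the lever, never grip it from both sides; leave the small stop button alone and everything else standing where it is.

Things in the scene. Friction and masses are not known exactly. Their poses are not given: they have to be found in the camera images.
- kiln: the kiln, fixed: a grey steel cabinet 300 mm deep (its x), 320 mm wide (its y), its flat roof 235 mm above the table. Origin on the table under the cabinet's middle; x points from the door (front, towards the robot) to the back, y to the left as the robot sees it. On the roof at the back is a clay flue collar 58 mm across, 10 mm high, which the lever's plate covers when shut.
- panel (a point): middle of the sloping lid of the control box, which stands against the kiln's right side, 105 mm wide (kiln y -160 to -265 mm) and 235 mm long (kiln x -150 to 85 mm); the lid rises to the back at 15 degrees, from 130 mm above the table in front to 190 mm. Axes as the kiln's.
- pivot (a point): the lever's pivot, at roof height, 20 mm behind the middle of the roof; axes as the kiln's. The lever turns about the vertical through it; its bolt stands 31 mm above the roof.
- grip (a point): centre of the black upright grip on the front end of the damper lever, 130 mm from the pivot, 46 mm above the roof. A block 28 mm long (x, along the lever; +x to the pivot), 20 mm thick (y, the way it travels; +y is the way it has to go), 50 mm tall (21 to 71 mm above the roof); z up. Under it the steel bar, 22 mm wide, top 19 mm above the roof. Two 22 mm pins mark the ends, 80 mm from the pivot.
- damper (a joint): angle of the damper lever (rad): 0 shut (grip 51 mm right of the kiln's middle line), 0.40 half open, the first click, 0.80 fully open, the second and last stop (grip 51 mm left). It swings right to left (to kiln +y), clockwise from above. A spring detent pulls it into the nearest of the three places; about 5 N at the grip takes it out of one and it snaps into the next. A hard stop ends the travel at 0.80.
- grip_right: right half of the grip (28 x 10 x 50 mm), the half that is pushed; origin at its centre, axes as point grip
- grip_left: left half of the grip (28 x 10 x 50 mm), the leading half; origin at its centre, axes as point grip. Fingers that press on both halves at once are gripping the lever.
- start_top (a point): centre of the top of the start button, the larger, front one of the two round grey buttons on the control box: 32 mm across in a 48 mm steel ring, standing 6 mm above the ring; z points out of the button (15 degrees off vertical, leaning to the front), x up the slope to the back.
- start (a joint): travel of the start button (m): 0 out, 0.006 fully in. It springs back; fully in takes 5 N.
- stop_top (a point): centre of the top of the stop button, the smaller, rear one, 67 mm up the slope from the start button: 18 mm across in a 34 mm ring; axes as for start
- stop (a joint): travel of the stop button (m): 0 out, 0.006 fully in; must not be pressed
- cup: loose terracotta cup standing at the back left of the kiln roof, 68 mm across, 75 mm tall; origin under its middle
- prop: loose white ceramic kiln prop (short tube) standing at the front left of the roof, 36 mm across, 55 mm tall; origin under its middle
- jar: loose glaze jar on the table to the right of the control box, 72 mm across, 95 mm tall; origin under its middle
Not all that is in view belongs to the job. Of the things that look like the jar, take the one that is farthest from the robot's base at the start. Of the things shaped like the prop, the white one is meant.

How it is judged:
By the outcome, as a careful person would: the job done as asked, in the order asked, and still so for the second after the job is handed in, with the robot touching nothing.
It also fails if it takes over 48 s, if anything falls off the work surface, if the arm or the gripper's body presses on something with over 40 N, if the wrist force passes 120 N, or if a joint passes its speed limit or range.

## Working session

There is one attempt and no reset: what is moved stays moved. The work goes in short steps, Python scripts to look and compute and a tool call to move; the robot and the scene stay as the last step left them, time stands still between calls to the robot, and variables do not carry over. Pictures are saved under pics/ and viewed, and the job is handed in when it is done.

Besides the shell and the picture viewer there is one more tool, called after "Request:" in YAML: its name, and indented under it one key for each argument. carry_out: Moves the arm, as the interface text tells. Its arguments: {"type":"object","properties":{"commands":{"type":"array"},"grip_force":{"type":"number"}},"required":["commands"]}

```bash
mkdir -p pics
python3 - <<'E'
from bench import ctrl,get_image,camera_info
import cv2,numpy as np
s=ctrl.get_state()
print({k:np.round(v,4).tolist() for k,v in s.items()})
for n in("side","top","wrist"):
    c=camera_info(n);print(n,{k:np.round(v,4).tolist() for k,v in c.items() if k in("intrinsics","R","t")},[k for k in c])
    cv2.imwrite(f"pics/{n}0.png",get_image(n)[:,:,::-1])
E
```

```text
{'time': 0.0, 'joint_positions': [-1.1169, 0.3218, -0.0701, 1.4517, 0.0226, 1.3707, -0.0569], 'qd': [0.0007, 0.001, 0.0007, 0.0002, -0.0001, -0.0014, 0.0007], 'joint_torque': [0.0002, -49.1289, -0.4038, -31.253, -0.0639, 0.0438, 0.0002], 'position': [0.2766, 0.5876, 0.2214], 'tool_rot': [-0.6852, -3.0657, 0.0029], 'ft_force': [1.6251, -0.4302, -0.2058], 'torque': [-0.0242, 0.0371, -0.0389], 'grip_width': 0.9991}
side {'intrinsics': [[446.1545, 0.0, 319.4566], [0.0, 446.1545, 239.0821], [0.0, 0.0, 1.0]], 'R': [[-0.9987, -0.0515, 0.0025], [-0.04, 0.7439, -0.6671], [0.0325, -0.6663, -0.745]], 't': [0.5257, 0.217, 1.1496]} ['intrinsics', 'R', 't']
top {'intrinsics': [[562.7034, 0.0, 314.4511], [0.0, 562.7034, 241.765], [0.0, 0.0, 1.0]], 'R': [[0.0227, -0.9997, -0.008], [-0.9941, -0.0217, -0.1061], [0.1059, 0.0104, -0.9943]], 't': [-0.1116, 0.5492, 1.3844]} ['intrinsics', 'R', 't']
wrist {'intrinsics': [[371.6483, 0.0, 318.0809], [0.0, 371.6483, 238.842], [0.0, 0.0, 1.0]], 'R': [[0.4252, 0.9051, -0.0014], [0.8722, -0.4093, 0.2679], [0.2419, -0.1152, -0.9634]], 't': [-0.6496, -0.033, 0.3899]} ['intrinsics', 'R', 't']
```

View pics/side0.png

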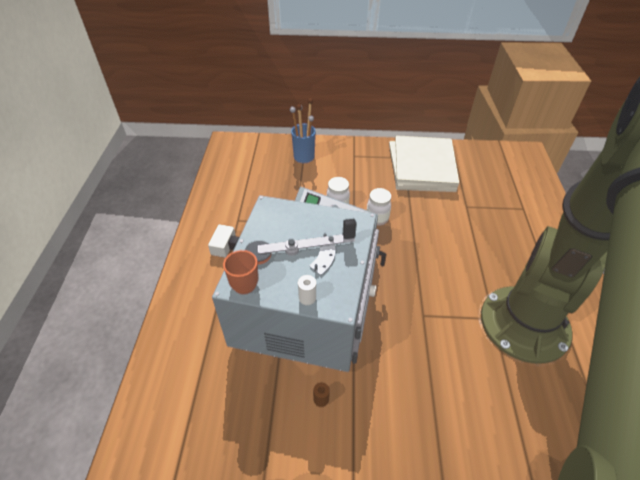

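View pics/top0.png

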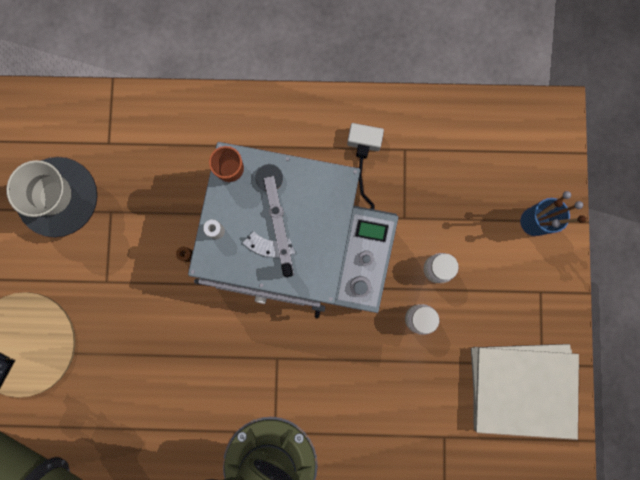

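View pics/wrist0.png

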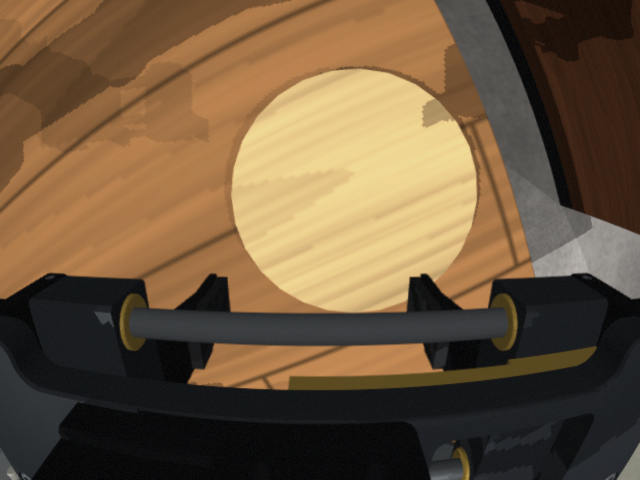

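The side and top views show the kiln with the lever. The grip is at about (287,270) in top and (349,229) in side, with the start button at (360,287) in top. I'll enlarge both to measure.

Run:
```python
import cv2
t=cv2.imread("pics/top0.png");s=cv2.imread("pics/side0.png")
cv2.imwrite("pics/topc.png",cv2.resize(t[125:325,170:420],None,fx=3,fy=3,interpolation=cv2.INTER_CUBIC))
cv2.imwrite("pics/sidec.png",cv2.resize(s[165:365,200:400],None,fx=3,fy=3,interpolation=cv2.INTER_CUBIC))
```

```text
(no output)
```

View pics/topc.png

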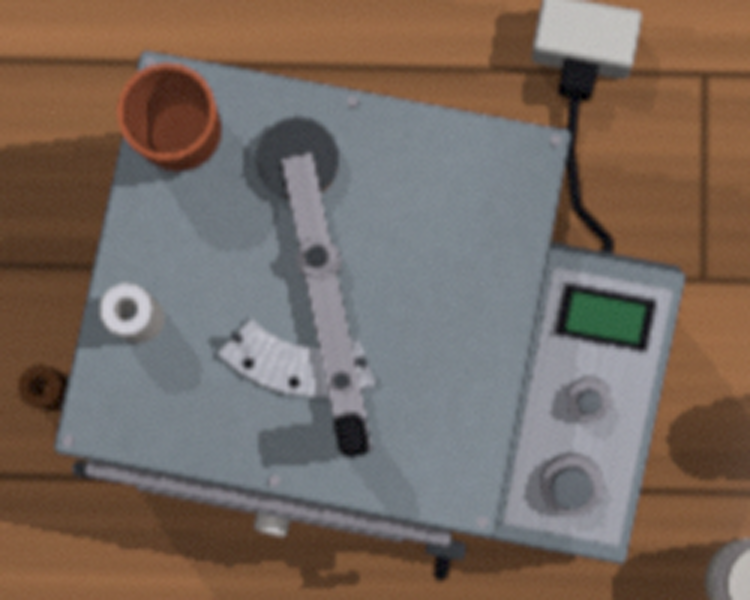

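View pics/sidec.png

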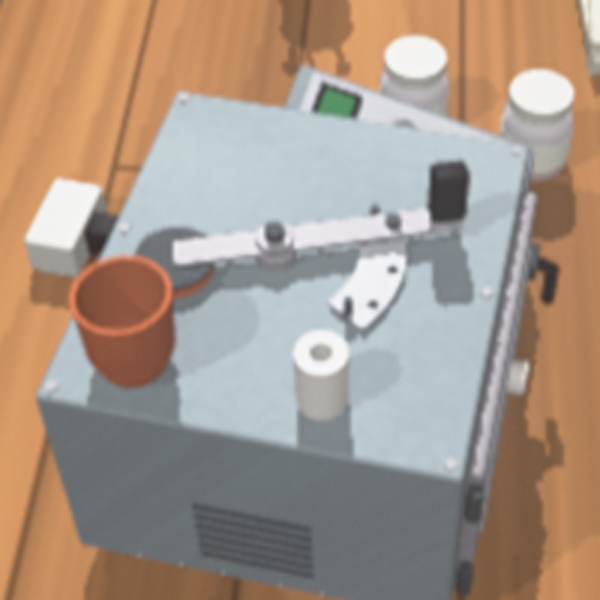

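```bash
cat > h.py <<'E'
import numpy as np
from scipy.optimize import least_squares
from scipy.spatial.transform import Rotation as Ro
CAM={}
def proj(c,X):
    p=(np.atleast_2d(X)@np.array(c["R"]).T+np.array(c["t"])); K=np.array(c["intrinsics"])
    return np.c_[K[0,0]*p[:,0]/p[:,2]+K[0,2],K[1,1]*p[:,1]/p[:,2]+K[1,2]]
def k2w(k,P):
    P=np.atleast_2d(P);c,s=np.cos(k[2]),np.sin(k[2])
    return np.c_[k[0]+c*P[:,0]-s*P[:,1],k[1]+s*P[:,0]+c*P[:,1],P[:,2]]
E
python3 - <<'E'
from h import *
from bench import camera_info
T,S=camera_info("top"),camera_info("side")
tp=lambda a:np.array(a)/3+[170,125]-0.33
sp=lambda a:np.array(a)/3+[200,165]-0.33
# back-left, back-right, front-left, front-right
C=np.array([[.15,.16,.235],[.15,-.16,.235],[-.15,.16,.235],[-.15,-.16,.235]])
ct=tp([[143,55],[570,130],[57,452],[497,535]]);cs=sp([[38,400],[180,93],[462,478],[531,148]])
piv=np.array([.02,0,.235+.031]); th=-0.4
def grip(a,z=.235+.071,r=.13): return np.array([.02-r*np.cos(a-.4),r*np.sin(a-.4),z])
def feats(k): return np.r_[C,[piv],[grip(0)]]
ot=np.r_[ct,tp([[316,257],[349,422]])];os_=np.r_[cs,sp([[274,232],[449,170]])]
def f(k):
    X=k2w(k,feats(k));return np.r_[(proj(T,X)-ot).ravel(),(proj(S,X)-os_).ravel()]
r=least_squares(f,[.5,0,-.2],loss="soft_l1");k=r.x;print(k);print(f(k).reshape(-1,2).round(1))
np.save("k.npy",k)
for n,p in dict(pivot=[.02,0,.235],g0=grip(0),g4=grip(.4),g8=grip(.8)).items():print(n,k2w(k,p).round(4))
# multi-view triangulation helper for buttons in kiln frame: on lid plane height
# top view pixels of button tops: start (572,488), stop (588,402)
def lidz(x): return .13+(x+.15)*60/235
for nm,px,h in(("start",(572,488),.012),("stop",(588,402),.012)):
    q=tp(px)
    s=least_squares(lambda u:(proj(T,k2w(k,[u[0],u[1],lidz(u[0])+h]))-q).ravel(),[-.08,-.2]).x
    print(nm,s,lidz(s[0])+h,k2w(k,[s[0],s[1],lidz(s[0])+h]))
for nm,px,z in(("cup",(170,117),.31),("prop",(127,310),.29)):
    q=tp(px);s=least_squares(lambda u:(proj(T,k2w(k,[u[0],u[1],z]))-q).ravel(),[.0,.1]).x;print(nm,s)
E
```

```text
[ 0.57126963 -0.01373245 -0.16571594]
[[-1.6 -1.6]
 [ 0.1  0. ]
 [-1.8  0.9]
 [-0.9  1.5]
 [-0.2 -0. ]
 [ 0.4  4.3]
 [-1.8 -1.1]
 [-1.7 -1.5]
 [ 0.6  0.5]
 [-0.7 -1.6]
 [-0.2 -1.5]
 [ 0.  -1.1]]
pivot [[ 0.591 -0.017  0.235]]
g0 [[ 0.4645 -0.0472  0.306 ]]
g4 [[0.4628 0.0044 0.306 ]]
g8 [[0.4812 0.0527 0.306 ]]
start [-0.10089692 -0.21277853] 0.1545369570083375 [[ 0.43665532 -0.20695222  0.15453696]]
stop [-0.03607151 -0.21194983] 0.17108812634113857 [[ 0.50072936 -0.21682838  0.17108813]]
cup [0.08962161 0.11123852]
prop [-0.04357629  0.11697843]
```

```bash
cat >> h.py <<'E'
def kil():
    return np.load("k.npy")
def gripk(a,z=.27,r=.13,off=0.): # off: distance to the right of the grip centre (against travel)
    p=np.array([.02-r*np.cos(a-.4),r*np.sin(a-.4)]); t=np.array([np.sin(a-.4),np.cos(a-.4)])
    return np.r_[p-off*t,z]
def Rtool(yaw,z=(0,0,-1.)):
    z=np.array(z)/np.linalg.norm(z); y=np.array([np.cos(yaw),np.sin(yaw),0]);y-=z*(y@z);y/=np.linalg.norm(y)
    return np.c_[np.cross(y,z),y,z]
def plan(targets):
    from bench import ctrl
    s=ctrl.get_state();p0=np.array(s["position"]);R0=Ro.from_rotvec(s["tool_rot"]).as_matrix()
    for p,R in targets:
        best=min((Ro.from_matrix(R0.T@R@np.diag([g,g,1])).as_rotvec() for g in(1,-1)),key=np.linalg.norm)
        print(np.round(R0.T@(p-p0),4),np.round(best,3))
E
python3 - <<'E'
from h import *
from bench import camera_info,ctrl
T,S=camera_info("top"),camera_info("side")
tp=lambda a:np.array(a)/3+[170,125]-0.33
sp=lambda a:np.array(a)/3+[200,165]-0.33
C=np.array([[.15,.16,.235],[.15,-.16,.235],[-.15,.16,.235],[-.15,-.16,.235]])
ot=tp([[143,55],[570,130],[57,452],[497,535],[316,257],[351,436]]);os_=sp([[38,400],[180,93],[462,478],[531,148],[274,232],[449,170]])
F=np.r_[C,[[.02,0,.266]],[gripk(0,.306)]]
f=lambda k:np.r_[(proj(T,k2w(k,F))-ot).ravel(),(proj(S,k2w(k,F))-os_).ravel()]
k=least_squares(f,[.5,0,-.2],loss="soft_l1").x;print(k);print(f(k).reshape(-1,2).round(1).tolist());np.save("k.npy",k)
s=ctrl.get_state();print(Ro.from_rotvec(s["tool_rot"]).as_matrix().round(3))
P=k2w(k,gripk(0,.40,off=.05))[0];print(P)
up=np.array(s["position"])+[0,0,.18]
plan([(up,Rtool(1.13)),(P,Rtool(k[2]+.4))])
E
```

```text
[ 0.57083047 -0.01401323 -0.16506393]
[[-1.5, -1.3], [0.2, 0.2], [-1.6, 1.2], [-0.7, 1.7], [-0.1, 0.2], [-0.1, -0.1], [-1.6, -1.2], [-1.6, -1.6], [0.9, 0.3], [-0.6, -1.7], [0.0, -1.6], [0.2, -1.2]]
[[-0.905  0.426 -0.001]
 [ 0.426  0.905 -0.001]
 [-0.    -0.001 -1.   ]]
[ 0.47576887 -0.09618751  0.4       ]
[-0.     -0.0003 -0.18  ] [-0.001  0.     0.001]
[-0.4714 -0.5343 -0.1775] [-0.001  0.001  0.896]
```

Request:
carry_out:
  commands:
    - {"tz": -0.06, "jaw": 0}
    - {"tz": -0.12, "jaw": 0}
    - {"tz": -0.18, "jaw": 0}
    - {"tx": -0.09, "ty": -0.1, "tz": -0.18, "rz": 0.15, "jaw": 0}
    - {"tx": -0.18, "ty": -0.2, "tz": -0.18, "rz": 0.3, "jaw": 0}
    - {"tx": -0.27, "ty": -0.3, "tz": -0.18, "rz": 0.5, "jaw": 0}
    - {"tx": -0.36, "ty": -0.4, "tz": -0.18, "rz": 0.7, "jaw": 0}
    - {"tx": -0.471, "ty": -0.534, "tz": -0.178, "rz": 0.896, "jaw": 0}
    - {"tx": -0.471, "ty": -0.534, "tz": -0.178, "rz": 0.896, "jaw": 0}
    - {"tx": -0.471, "ty": -0.534, "tz": -0.178, "rz": 0.896, "jaw": 0}
    - {"tx": -0.471, "ty": -0.534, "tz": -0.178, "rz": 0.896, "jaw": 0}
    - {"tx": -0.471, "ty": -0.534, "tz": -0.178, "rz": 0.896, "jaw": 0}

```text
invalid input
```

Request:
carry_out:
  commands:
    - {"tx": 0.0, "ty": 0.0, "tz": -0.06, "rx": 0.0, "ry": 0.0, "rz": 0.0, "jaw": 0.0}
    - {"tx": 0.0, "ty": 0.0, "tz": -0.12, "rx": 0.0, "ry": 0.0, "rz": 0.0, "jaw": 0.0}
    - {"tx": 0.0, "ty": 0.0, "tz": -0.18, "rx": 0.0, "ry": 0.0, "rz": 0.0, "jaw": 0.0}
  grip_force: 10

```text
time: 0.52
position: [0.2766, 0.5878, 0.4042]
tool_rot: [0.685, 3.066, -0.001]
ft_force: [0.0, 0.6, 0.4]
grip_width: 0.743
```

Request:
carry_out:
  commands:
    - {"tx": -0.09, "ty": -0.1, "tz": 0.0, "rx": 0.0, "ry": 0.0, "rz": 0.15, "jaw": 0.0}
    - {"tx": -0.18, "ty": -0.2, "tz": 0.0, "rx": 0.0, "ry": 0.0, "rz": 0.3, "jaw": 0.0}
    - {"tx": -0.27, "ty": -0.3, "tz": 0.0, "rx": 0.0, "ry": 0.0, "rz": 0.5, "jaw": 0.0}
    - {"tx": -0.36, "ty": -0.4, "tz": 0.0, "rx": 0.0, "ry": 0.0, "rz": 0.7, "jaw": 0.0}
    - {"tx": -0.471, "ty": -0.534, "tz": 0.0, "rx": 0.0, "ry": 0.0, "rz": 0.896, "jaw": 0.0}
    - {"tx": -0.471, "ty": -0.534, "tz": 0.0, "rx": 0.0, "ry": 0.0, "rz": 0.896, "jaw": 0.0}
    - {"tx": -0.471, "ty": -0.534, "tz": 0.0, "rx": 0.0, "ry": 0.0, "rz": 0.896, "jaw": 0.0}
    - {"tx": -0.471, "ty": -0.534, "tz": 0.0, "rx": 0.0, "ry": 0.0, "rz": 0.896, "jaw": 0.0}
    - {"tx": -0.471, "ty": -0.534, "tz": 0.0, "rx": 0.0, "ry": 0.0, "rz": 0.896, "jaw": 0.0}
    - {"tx": -0.471, "ty": -0.534, "tz": 0.0, "rx": 0.0, "ry": 0.0, "rz": 0.896, "jaw": 0.0}
    - {"tx": -0.471, "ty": -0.534, "tz": 0.0, "rx": 0.0, "ry": 0.0, "rz": 0.896, "jaw": 0.0}
    - {"tx": -0.471, "ty": -0.534, "tz": 0.0, "rx": 0.0, "ry": 0.0, "rz": 0.896, "jaw": 0.0}

```text
time: 2.02
position: [0.4753, -0.1002, 0.4027]
tool_rot: [1.953, 2.46, -0.0]
ft_force: [0.6, 0.3, -0.3]
grip_width: 0.006
```

Run:
```python
from h import *
from bench import ctrl,get_image,camera_info
import cv2,json
s=ctrl.get_state();k=kil();print(np.round(s["position"],4),s["time"],np.round(s["joint_positions"],2),Ro.from_rotvec(s["tool_rot"]).as_matrix().round(3).tolist())
c=camera_info("wrist");json.dump({a:np.array(c[a]).tolist() for a in("intrinsics","R","t")},open("w1.json","w"))
cv2.imwrite("pics/wrist1.png",get_image("wrist")[:,:,::-1])
P=lambda a,o,z,e:(k2w(k,gripk(a,z,off=o))[0],Rtool(k[2]+.4-e))
plan([P(0,.05,.27,0),P(0,.03,.27,0)])
```

```text
[ 0.4753 -0.1002  0.4027] 2.025 [-0.59 -0.1   0.68  1.54  0.07  1.68  0.33] [[-0.227, 0.974, 0.0], [0.974, 0.227, -0.001], [-0.001, 0.0, -1.0]]
[0.0059 0.0014 0.1325] [ 0.     0.002 -0.008]
[0.0259 0.0013 0.1325] [ 0.     0.002 -0.008]
```

View pics/wrist1.png

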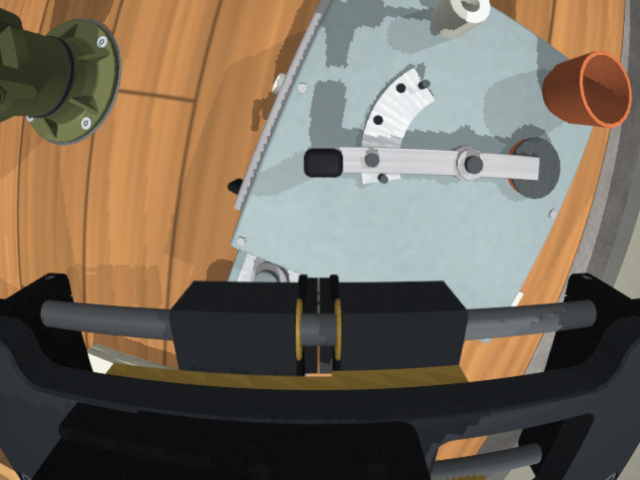

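The wrist view shows the grip top at (323,163), the bolt at (473,164), and the fingers on the right-hand side of the lever at (317,300). I'll check these against the kiln fit.

Run:
```python
from h import *
import json
c=json.load(open("w1.json"));K=np.array(c["intrinsics"])
def fish(X):
    p=np.atleast_2d(X)@np.array(c["R"]).T+c["t"];r=np.hypot(p[:,0],p[:,1]);th=np.arctan2(r,p[:,2])
    return np.c_[K[0,2]+K[0,0]*th*p[:,0]/r,K[1,2]+K[0,0]*th*p[:,1]/r]
k=kil();tcp=[.4753,-.1002,.4027]
print(fish(np.r_[k2w(k,gripk(0,.306)),k2w(k,[.02,0,.266]),k2w(k,[-.15,-.16,.235]),[tcp]]).round(1))
```

```text
[[319.  166.2]
 [472.1 165.9]
 [225.4 248.6]
 [317.2 296.4]]
```

Request:
carry_out:
  commands:
    - {"tx": 0.003, "ty": 0.001, "tz": 0.05, "rx": 0.0, "ry": 0.0, "rz": 0.0, "jaw": 0.0}
    - {"tx": 0.004, "ty": 0.001, "tz": 0.1, "rx": 0.0, "ry": 0.0, "rz": 0.0, "jaw": 0.0}
    - {"tx": 0.006, "ty": 0.001, "tz": 0.132, "rx": 0.0, "ry": 0.0, "rz": 0.0, "jaw": 0.0}
    - {"tx": 0.006, "ty": 0.001, "tz": 0.132, "rx": 0.0, "ry": 0.0, "rz": 0.0, "jaw": 0.0}

```text
time: 2.58
position: [0.4734, -0.0885, 0.2684]
tool_rot: [-1.942, -2.464, 0.005]
ft_force: [0.2, 0.3, 0.3]
grip_width: 0.008
```

Run:
```python
from h import *
from bench import ctrl
s=ctrl.get_state();k=kil();print(np.round(s["position"],4))
P=lambda a,o=.0195,z=.27:(k2w(k,gripk(a,z,off=o))[0],Rtool(k[2]+.4-a))
plan([P(0,.03),P(0,.022)]+[P(a) for a in(.05,.1,.15,.2,.25,.3,.35,.4,.45)])
```

```text
[ 0.4734 -0.0885  0.2684]
[ 0.012   0.0005 -0.0016] [-0.005 -0.001  0.001]
[ 0.02    0.0005 -0.0016] [-0.005 -0.001  0.001]
[ 0.029  -0.0003 -0.0016] [-0.005 -0.001  0.051]
[ 0.0356 -0.0007 -0.0015] [-0.005 -0.001  0.101]
[ 0.0421 -0.0009 -0.0015] [-0.005 -0.001  0.151]
[ 0.0487 -0.0007 -0.0015] [-0.005 -0.001  0.201]
[ 0.0553 -0.0002 -0.0015] [-0.005 -0.001  0.251]
[ 0.0618  0.0006 -0.0015] [-0.005 -0.001  0.301]
[ 0.0683  0.0018 -0.0015] [-0.005 -0.     0.351]
[ 0.0747  0.0033 -0.0015] [-0.005 -0.     0.401]
[ 0.081   0.0051 -0.0015] [-0.005 -0.     0.451]
```

Request:
carry_out:
  commands:
    - {"tx": 0.012, "ty": 0.0, "tz": -0.001, "rx": 0.0, "ry": 0.0, "rz": 0.0, "jaw": 0.0}
    - {"tx": 0.02, "ty": 0.0, "tz": -0.001, "rx": 0.0, "ry": 0.0, "rz": 0.0, "jaw": 0.0}
    - {"tx": 0.029, "ty": 0.0, "tz": -0.001, "rx": 0.0, "ry": 0.0, "rz": 0.05, "jaw": 0.0}
    - {"tx": 0.036, "ty": -0.001, "tz": -0.001, "rx": 0.0, "ry": 0.0, "rz": 0.1, "jaw": 0.0}
    - {"tx": 0.042, "ty": -0.001, "tz": -0.001, "rx": 0.0, "ry": 0.0, "rz": 0.15, "jaw": 0.0}
    - {"tx": 0.049, "ty": -0.001, "tz": -0.001, "rx": 0.0, "ry": 0.0, "rz": 0.2, "jaw": 0.0}
    - {"tx": 0.055, "ty": 0.0, "tz": -0.001, "rx": 0.0, "ry": 0.0, "rz": 0.25, "jaw": 0.0}
    - {"tx": 0.062, "ty": 0.001, "tz": -0.001, "rx": 0.0, "ry": 0.0, "rz": 0.3, "jaw": 0.0}
    - {"tx": 0.068, "ty": 0.002, "tz": -0.001, "rx": 0.0, "ry": 0.0, "rz": 0.35, "jaw": 0.0}
    - {"tx": 0.075, "ty": 0.003, "tz": -0.001, "rx": 0.0, "ry": 0.0, "rz": 0.4, "jaw": 0.0}

```text
time: 3.82
position: [0.4611, -0.0149, 0.2729]
tool_rot: [2.397, 2.029, 0.003]
ft_force: [1.3, -1.3, 0.2]
grip_width: 0.004
```

Run:
```python
from h import *
from bench import ctrl,get_image
import cv2
s=ctrl.get_state();k=kil();print(np.round(s["position"],4))
cv2.imwrite("pics/wrist2.png",get_image("wrist")[:,:,::-1])
print(k2w(k,gripk(.4,.27,off=.0195)))
P=lambda a,o=.0195,z=.27:(k2w(k,gripk(a,z,off=o))[0],Rtool(k[2]+.4-a))
plan([P(a) for a in(.45,.5,.55,.6,.65,.7,.75,.8)])
```

```text
[ 0.4611 -0.0149  0.2729]
[[ 0.45912146 -0.01517349  0.27      ]]
[ 0.0056 -0.0027  0.0029] [ 0.002 -0.     0.049]
[ 0.0121 -0.0032  0.0029] [ 0.002 -0.     0.099]
[ 0.0187 -0.0034  0.0029] [ 0.002 -0.     0.149]
[ 0.0253 -0.0032  0.0029] [ 0.002 -0.     0.199]
[ 0.0318 -0.0027  0.0029] [ 0.002 -0.     0.249]
[ 0.0383 -0.0019  0.0029] [ 0.002 -0.     0.299]
[ 0.0448 -0.0008  0.0029] [ 0.002 -0.001  0.349]
[0.0512 0.0007 0.0029] [ 0.002 -0.001  0.399]
```

View pics/wrist2.png

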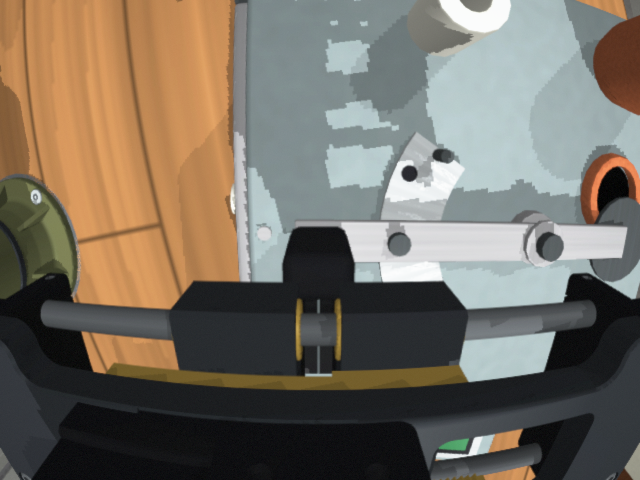

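The lever stands at half open. The grip (320,255) is against the fingers and the flue is partly uncovered. I'll push on to the stop.

Request:
carry_out:
  commands:
    - {"tx": 0.006, "ty": -0.002, "tz": 0.002, "rx": 0.0, "ry": 0.0, "rz": 0.05, "jaw": 0.0}
    - {"tx": 0.012, "ty": -0.003, "tz": 0.002, "rx": 0.0, "ry": 0.0, "rz": 0.1, "jaw": 0.0}
    - {"tx": 0.019, "ty": -0.003, "tz": 0.002, "rx": 0.0, "ry": 0.0, "rz": 0.15, "jaw": 0.0}
    - {"tx": 0.025, "ty": -0.003, "tz": 0.002, "rx": 0.0, "ry": 0.0, "rz": 0.2, "jaw": 0.0}
    - {"tx": 0.032, "ty": -0.003, "tz": 0.002, "rx": 0.0, "ry": 0.0, "rz": 0.25, "jaw": 0.0}
    - {"tx": 0.038, "ty": -0.002, "tz": 0.002, "rx": 0.0, "ry": 0.0, "rz": 0.3, "jaw": 0.0}
    - {"tx": 0.045, "ty": -0.001, "tz": 0.002, "rx": 0.0, "ry": 0.0, "rz": 0.35, "jaw": 0.0}
    - {"tx": 0.05, "ty": 0.0, "tz": 0.002, "rx": 0.0, "ry": 0.0, "rz": 0.4, "jaw": 0.0}
    - {"tx": 0.05, "ty": 0.0, "tz": 0.002, "rx": 0.0, "ry": 0.0, "rz": 0.4, "jaw": 0.0}

```text
time: 5.0
position: [0.4692, 0.0342, 0.2704]
tool_rot: [2.751, 1.517, 0.002]
ft_force: [0.1, -0.6, -0.7]
grip_width: 0.006
```

Run:
```python
from h import *
from bench import ctrl,get_image
import cv2
s=ctrl.get_state();k=kil();print(np.round(s["position"],4),np.round(s["ft_force"],1))
cv2.imwrite("pics/wrist3.png",get_image("wrist")[:,:,::-1])
print(k2w(k,gripk(.8,.27,off=.0195)))
```

```text
[0.4692 0.0342 0.2704] [ 0.1 -0.6 -0.7]
[[0.4703249  0.03584272 0.27      ]]
```

View pics/wrist3.png

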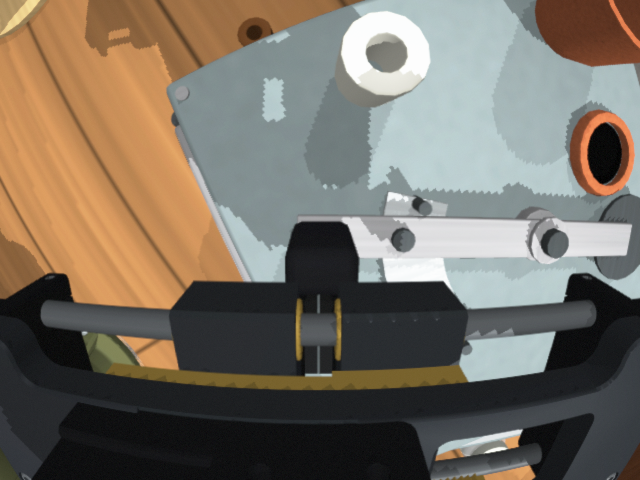

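The bar is almost at the left-hand pin (422,206) and the force is low. I'll nudge a few mm more to confirm the hard stop.

Request:
carry_out:
  commands:
    - {"tx": 0.002, "ty": 0.0, "tz": 0.0, "rx": 0.0, "ry": 0.0, "rz": 0.0, "jaw": 0.0}
    - {"tx": 0.004, "ty": 0.0, "tz": 0.0, "rx": 0.0, "ry": 0.0, "rz": 0.0, "jaw": 0.0}
    - {"tx": 0.004, "ty": 0.0, "tz": 0.0, "rx": 0.0, "ry": 0.0, "rz": 0.0, "jaw": 0.0}

```text
time: 5.42
position: [0.471, 0.0369, 0.2696]
tool_rot: [2.752, 1.515, -0.0]
ft_force: [0.7, 0.4, 0.0]
grip_width: 0.004
```

Request:
carry_out:
  commands:
    - {"tx": 0.0015, "ty": 0.0, "tz": 0.0, "rx": 0.0, "ry": 0.0, "rz": 0.0, "jaw": 0.0}
    - {"tx": 0.003, "ty": 0.0, "tz": 0.0, "rx": 0.0, "ry": 0.0, "rz": 0.0, "jaw": 0.0}
    - {"tx": 0.003, "ty": 0.0, "tz": 0.0, "rx": 0.0, "ry": 0.0, "rz": 0.0, "jaw": 0.0}

```text
time: 5.8
position: [0.4711, 0.0371, 0.2696]
tool_rot: [2.753, 1.511, -0.007]
ft_force: [-5.9, -4.9, 3.6]
grip_width: 0.003
```

Run:
```python
from bench import ctrl,get_image
import cv2,numpy as np
print(np.round(ctrl.get_state()["ft_force"],1))
w=get_image("wrist")[:,:,::-1];t=get_image("top")[:,:,::-1]
cv2.imwrite("pics/m4.png",np.hstack([cv2.resize(w[150:350,220:460],(480,400)),cv2.resize(t[130:290,200:310],(275,400))]))
```

```text
[-5.9 -4.9  3.6]
```

View pics/m4.png

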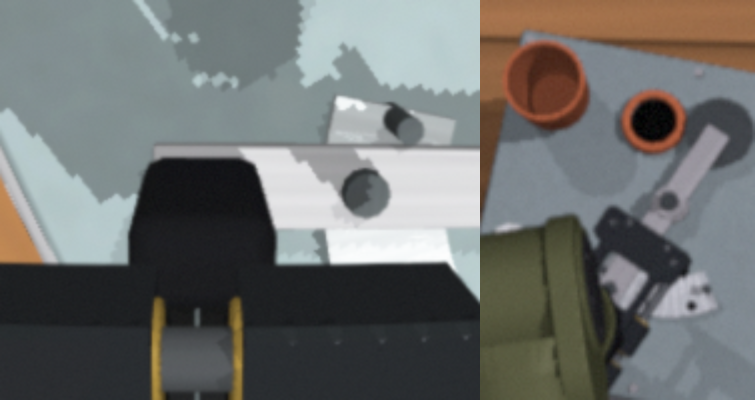

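The last 3 mm commanded gave no motion and the force rose to about 8 N, so the lever is at the hard stop and the flue is open. Next I back off, rise and head for the start button.

Run:
```python
from h import *
k=kil();t=np.radians(15);n=np.array([-np.sin(t),0,np.cos(t)])
B=np.array([-.1009,-.2125,.1545])
def Q(d):
    return k2w(k,B+n*d)[0],Rtool(k[2],-(k2w(k,n)-k2w(k,[0,0,0]))[0])
s0=None
from bench import ctrl
p=np.array(ctrl.get_state()["position"]);R0=Ro.from_rotvec(ctrl.get_state()["tool_rot"]).as_matrix()
plan([(p+R0@[-.03,0,-.12],R0),Q(.15),Q(.02)]);print(Q(.15)[0],Q(0)[0])
```

```text
[-0.03 -0.   -0.12] [0. 0. 0.]
[-0.2399  0.066  -0.0289] [-0.261  0.056 -0.399]
[-0.2262  0.0972  0.0965] [-0.261  0.056 -0.399]
[ 0.39808973 -0.20066629  0.29938887] [ 0.4363849  -0.20704548  0.1545    ]
```

Request:
carry_out:
  commands:
    - {"tx": -0.015, "ty": 0.0, "tz": 0.0, "rx": 0.0, "ry": 0.0, "rz": 0.0, "jaw": 0.0}
    - {"tx": -0.03, "ty": 0.0, "tz": 0.0, "rx": 0.0, "ry": 0.0, "rz": 0.0, "jaw": 0.0}
    - {"tx": -0.03, "ty": 0.0, "tz": -0.06, "rx": 0.0, "ry": 0.0, "rz": 0.0, "jaw": 0.0}
    - {"tx": -0.03, "ty": 0.0, "tz": -0.12, "rx": 0.0, "ry": 0.0, "rz": 0.0, "jaw": 0.0}
    - {"tx": -0.08, "ty": 0.016, "tz": -0.12, "rx": -0.06, "ry": 0.013, "rz": -0.1, "jaw": 0.0}
    - {"tx": -0.13, "ty": 0.032, "tz": -0.12, "rx": -0.13, "ry": 0.028, "rz": -0.2, "jaw": 0.0}
    - {"tx": -0.18, "ty": 0.05, "tz": -0.1, "rx": -0.2, "ry": 0.042, "rz": -0.3, "jaw": 0.0}
    - {"tx": -0.24, "ty": 0.066, "tz": -0.06, "rx": -0.261, "ry": 0.056, "rz": -0.399, "jaw": 0.0}
    - {"tx": -0.24, "ty": 0.066, "tz": -0.03, "rx": -0.261, "ry": 0.056, "rz": -0.399, "jaw": 0.0}
    - {"tx": -0.24, "ty": 0.066, "tz": -0.03, "rx": -0.261, "ry": 0.056, "rz": -0.399, "jaw": 0.0}
    - {"tx": -0.24, "ty": 0.066, "tz": -0.03, "rx": -0.261, "ry": 0.056, "rz": -0.399, "jaw": 0.0}

```text
time: 7.28
position: [0.4171, -0.1965, 0.3064]
tool_rot: [2.236, 1.906, 0.252]
ft_force: [0.7, -1.5, -0.9]
grip_width: 0.008
```

Run:
```python
from h import *
from bench import ctrl,get_image,camera_info
import cv2,json
s=ctrl.get_state();k=kil();print(np.round(s["position"],4),np.round(s["ft_force"],1),np.round(s["joint_positions"],2))
c=camera_info("wrist");K=np.array(c["intrinsics"])
cv2.imwrite("pics/wrist5.png",get_image("wrist")[:,:,::-1]);cv2.imwrite("pics/side5.png",get_image("side")[:,:,::-1]);cv2.imwrite("pics/top5.png",get_image("top")[:,:,::-1])
def fish(X):
    p=np.atleast_2d(X)@np.array(c["R"]).T+np.array(c["t"]);r=np.hypot(p[:,0],p[:,1]);th=np.arctan2(r,p[:,2])
    return np.c_[K[0,2]+K[0,0]*th*p[:,0]/r,K[1,2]+K[0,0]*th*p[:,1]/r]
t=np.radians(15);n=np.array([-np.sin(t),0,np.cos(t)]);B=np.array([-.1009,-.2125,.1545])
print(fish(k2w(k,[B,B+.067*np.array([np.cos(t),0,np.sin(t)])])))
def Q(d):
    return k2w(k,B+n*d)[0],Rtool(k[2],-(k2w(k,n)-k2w(k,[0,0,0]))[0])
plan([Q(.15),Q(.03),Q(0)])
```

```text
[ 0.4171 -0.1965  0.3064] [ 0.7 -1.5 -0.9] [ 0.66 -0.3  -0.17  1.93 -0.14  1.26  0.36]
[[296.49867147 232.62696793]
 [372.84688022 233.18116077]]
[-0.0042 -0.0147  0.0004] [-0.012 -0.007 -0.007]
[-0.005  -0.0132  0.1204] [-0.012 -0.007 -0.007]
[-0.0052 -0.0129  0.1504] [-0.012 -0.007 -0.007]
```

View pics/wrist5.png

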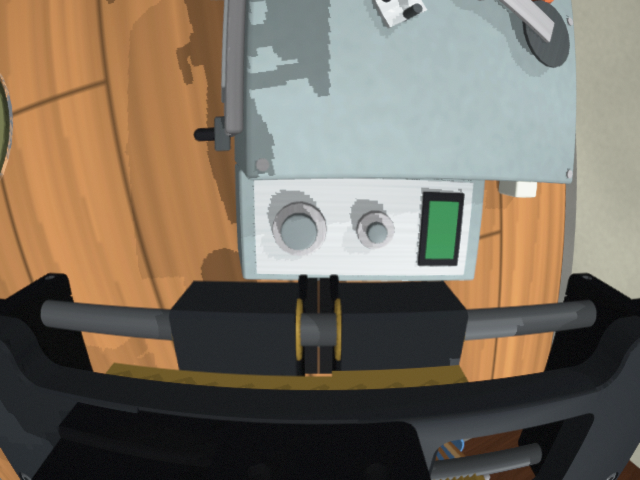

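View pics/side5.png

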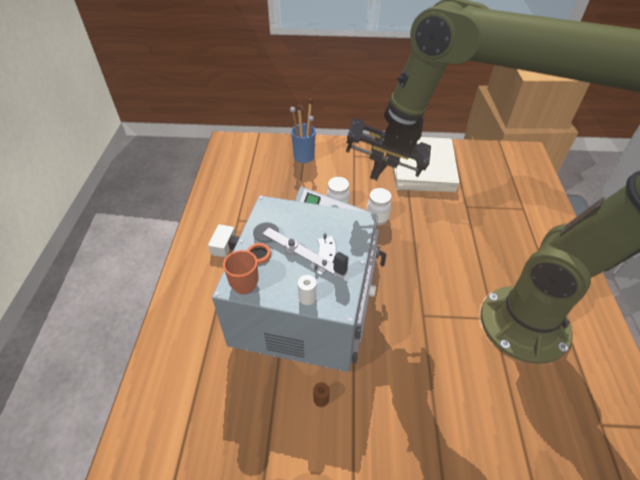

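View pics/top5.png

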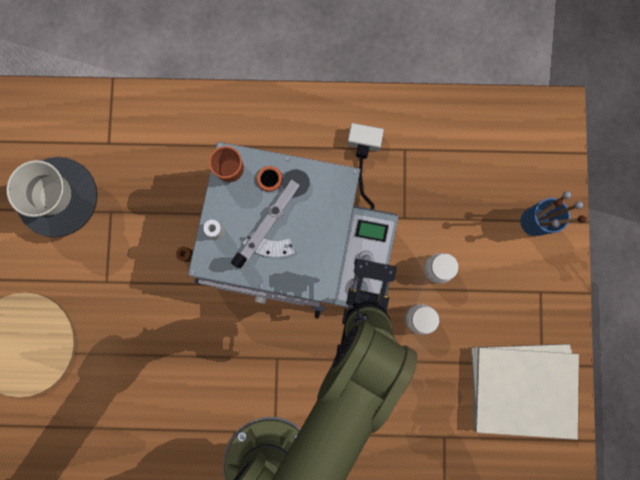

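Lever fully open in both views: grip at (238,262) in top, clay flue open, cup and prop unmoved. In the wrist picture the start button is at (298,231), matching the prediction within 2 px. Joint 2 is near its lower limit with the tilted tool, so I'll press with the tool vertical.

Run:
```python
from h import *
from bench import ctrl
s=ctrl.get_state();k=kil();print(np.round(s["joint_positions"],4))
B=np.array([-.1009,-.2125,.1545])
def Q(d): return k2w(k,B+[-.009,0,d])[0],Rtool(k[2])
plan([Q(.15),Q(.03)]);print(Q(0)[0])
```

```text
[ 0.6565 -0.301  -0.1585  1.9386 -0.1407  1.2683  0.3545]
[-0.004   0.0155  0.0028] [ 0.25  -0.007 -0.006]
[-0.005  -0.0142  0.1191] [ 0.25  -0.007 -0.006]
[ 0.42750723 -0.20556664  0.1545    ]
```

Request:
carry_out:
  commands:
    - {"tx": -0.002, "ty": 0.008, "tz": 0.002, "rx": 0.12, "ry": 0.0, "rz": 0.0, "jaw": 0.0}
    - {"tx": -0.004, "ty": 0.015, "tz": 0.003, "rx": 0.25, "ry": 0.0, "rz": 0.0, "jaw": 0.0}
    - {"tx": -0.004, "ty": 0.015, "tz": 0.003, "rx": 0.25, "ry": 0.0, "rz": 0.0, "jaw": 0.0}
    - {"tx": -0.004, "ty": 0.015, "tz": 0.003, "rx": 0.25, "ry": 0.0, "rz": 0.0, "jaw": 0.0}

```text
time: 7.92
position: [0.4308, -0.2017, 0.3074]
tool_rot: [-2.392, -2.035, -0.013]
ft_force: [0.1, 0.7, 0.5]
grip_width: 0.003
```

Run:
```python
from h import *
from bench import ctrl
s=ctrl.get_state();k=kil();print(np.round(s["joint_positions"],4))
B=np.array([-.1009,-.2125,.1545])
def Q(d): return k2w(k,B+[-.009,0,d])[0],Rtool(k[2])
plan([Q(.15),Q(.06),Q(.02)])
```

```text
[ 0.6366 -0.074  -0.2327  1.7211 -0.0252  1.4895  0.2454]
[-0.0044 -0.0026  0.0029] [ 0.005 -0.007  0.004]
[-0.005  -0.0031  0.0928] [ 0.005 -0.007  0.004]
[-0.0053 -0.0033  0.1328] [ 0.005 -0.007  0.004]
```

Request:
carry_out:
  commands:
    - {"tx": -0.005, "ty": -0.003, "tz": 0.03, "rx": 0.0, "ry": 0.0, "rz": 0.0, "jaw": 0.0}
    - {"tx": -0.005, "ty": -0.003, "tz": 0.08, "rx": 0.0, "ry": 0.0, "rz": 0.0, "jaw": 0.0}
    - {"tx": -0.005, "ty": -0.003, "tz": 0.115, "rx": 0.0, "ry": 0.0, "rz": 0.0, "jaw": 0.0}
    - {"tx": -0.005, "ty": -0.003, "tz": 0.13, "rx": 0.0, "ry": 0.0, "rz": 0.0, "jaw": 0.0}
    - {"tx": -0.005, "ty": -0.003, "tz": 0.13, "rx": 0.0, "ry": 0.0, "rz": 0.0, "jaw": 0.0}

```text
time: 8.55
position: [0.427, -0.2057, 0.1774]
tool_rot: [-2.393, -2.033, -0.012]
ft_force: [0.4, -0.4, -0.2]
grip_width: 0.002
```

Run:
```python
from h import *
from bench import ctrl,get_image,camera_info
import cv2
s=ctrl.get_state();k=kil();print(np.round(s["position"],4),np.round(s["joint_positions"],4))
B=np.array([-.1009,-.2125,.1545])
def Q(d): return k2w(k,B+[-.009,0,d])[0],Rtool(k[2])
plan([Q(.0)])
w=get_image("wrist")[:,:,::-1];cv2.imwrite("pics/w6.png",w)
```

```text
[ 0.427  -0.2057  0.1774] [ 0.6386 -0.0163 -0.2365  1.9268 -0.0121  1.2283  0.2439]
[0.0001 0.0003 0.0229] [ 0.004 -0.007  0.003]
```

View pics/w6.png

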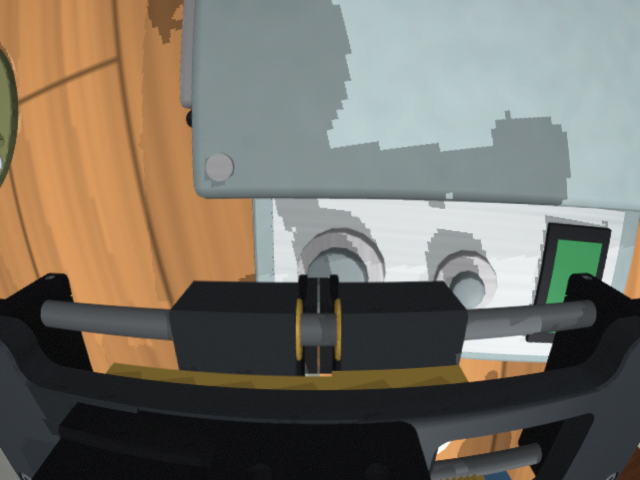

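The fingertips (318,290) sit over the start button (335,268), slightly to its front as planned. The stop button (467,285) is well clear. Now I press in small steps.

Request:
carry_out:
  commands:
    - {"tx": 0.0, "ty": 0.0, "tz": 0.008, "rx": 0.0, "ry": 0.0, "rz": 0.0, "jaw": 0.0}
    - {"tx": 0.0, "ty": 0.0, "tz": 0.016, "rx": 0.0, "ry": 0.0, "rz": 0.0, "jaw": 0.0}
    - {"tx": 0.0, "ty": 0.0, "tz": 0.022, "rx": 0.0, "ry": 0.0, "rz": 0.0, "jaw": 0.0}
    - {"tx": 0.0, "ty": 0.0, "tz": 0.022, "rx": 0.0, "ry": 0.0, "rz": 0.0, "jaw": 0.0}

```text
time: 9.1
position: [0.4292, -0.2065, 0.1601]
tool_rot: [2.392, 2.032, 0.014]
ft_force: [-8.3, 2.8, 28.0]
grip_width: 0.005
```

Run:
```python
from h import *
from bench import ctrl,get_image
import cv2
s=ctrl.get_state();print(np.round(s["ft_force"],1),np.round(s["torque"],2))
w=get_image("wrist")[:,:,::-1];t=get_image("top")[:,:,::-1];d=get_image("side")[:,:,::-1]
cv2.imwrite("pics/m7.png",np.hstack([cv2.resize(w[150:350,220:520],(450,300)),cv2.resize(d[100:250,290:440],(300,300),interpolation=2)]));cv2.imwrite("pics/m7t.png",cv2.resize(t[190:330,310:450],(560,560),interpolation=2))
```

```text
[-8.3  2.8 28. ] [0.73 1.76 0.06]
```

View pics/m7.png

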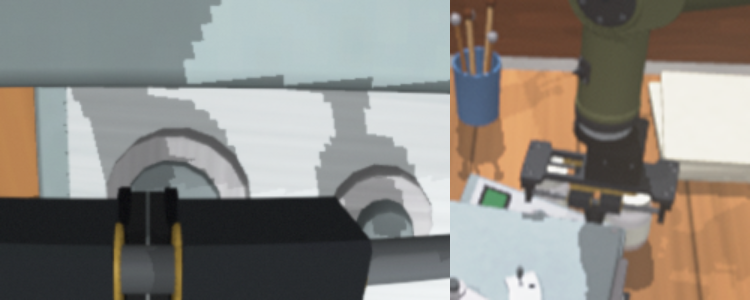

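View pics/m7t.png

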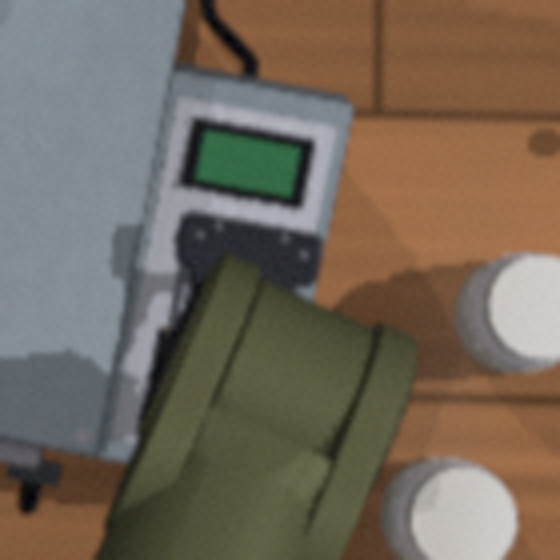

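The force (-8, 3, 28) N points along the lid normal, which suggests the button is bottomed. I'll release in small steps and watch for the button's 5 N / 6 mm spring signature to confirm it.

Request:
carry_out:
  commands:
    - {"tx": 0.0, "ty": 0.0, "tz": -0.004, "rx": 0.0, "ry": 0.0, "rz": 0.0, "jaw": 0.0}
    - {"tx": 0.0, "ty": 0.0, "tz": -0.004, "rx": 0.0, "ry": 0.0, "rz": 0.0, "jaw": 0.0}

```text
time: 9.5
position: [0.429, -0.2064, 0.1607]
tool_rot: [2.393, 2.033, 0.015]
ft_force: [-0.3, -0.1, 8.2]
grip_width: 0.005
```

Request:
carry_out:
  commands:
    - {"tx": 0.0, "ty": 0.0, "tz": -0.002, "rx": 0.0, "ry": 0.0, "rz": 0.0, "jaw": 0.0}
    - {"tx": 0.0, "ty": 0.0, "tz": -0.002, "rx": 0.0, "ry": 0.0, "rz": 0.0, "jaw": 0.0}

```text
time: 9.75
position: [0.4286, -0.2062, 0.1619]
tool_rot: [2.393, 2.034, 0.014]
ft_force: [2.0, -0.5, 4.0]
grip_width: 0.004
```

Request:
carry_out:
  commands:
    - {"tx": 0.0, "ty": 0.0, "tz": -0.002, "rx": 0.0, "ry": 0.0, "rz": 0.0, "jaw": 0.0}
    - {"tx": 0.0, "ty": 0.0, "tz": -0.002, "rx": 0.0, "ry": 0.0, "rz": 0.0, "jaw": 0.0}

```text
time: 10.0
position: [0.4277, -0.206, 0.1632]
tool_rot: [-2.393, -2.033, -0.012]
ft_force: [1.0, -0.6, 3.9]
grip_width: 0.006
```

Request:
carry_out:
  commands:
    - {"tx": 0.0, "ty": 0.0, "tz": -0.003, "rx": 0.0, "ry": 0.0, "rz": 0.0, "jaw": 0.0}
    - {"tx": 0.0, "ty": 0.0, "tz": -0.003, "rx": 0.0, "ry": 0.0, "rz": 0.0, "jaw": 0.0}

```text
time: 10.25
position: [0.4269, -0.2057, 0.1656]
tool_rot: [-2.392, -2.032, -0.011]
ft_force: [0.0, -0.4, 0.8]
grip_width: 0.006
```

Request:
carry_out:
  commands:
    - {"tx": 0.0, "ty": 0.0, "tz": -0.005, "rx": 0.0, "ry": 0.0, "rz": 0.0, "jaw": 0.0}
    - {"tx": 0.0, "ty": 0.0, "tz": -0.005, "rx": 0.0, "ry": 0.0, "rz": 0.0, "jaw": 0.0}

```text
time: 10.5
position: [0.4273, -0.2055, 0.1709]
tool_rot: [-2.392, -2.033, -0.012]
ft_force: [-0.2, -1.0, 0.7]
grip_width: 0.004
```

The force falls from 8 N through about 4 N to zero over about 6 mm, which is the button's own spring, so it had bottomed. Now I come clear.

Request:
carry_out:
  commands:
    - {"tx": 0.0, "ty": 0.0, "tz": -0.05, "rx": 0.0, "ry": 0.0, "rz": 0.0, "jaw": 0.0}
    - {"tx": 0.0, "ty": 0.0, "tz": -0.1, "rx": 0.0, "ry": 0.0, "rz": 0.0, "jaw": 0.0}
    - {"tx": 0.0, "ty": 0.0, "tz": -0.15, "rx": 0.0, "ry": 0.0, "rz": 0.0, "jaw": 0.0}
    - {"tx": 0.0, "ty": 0.0, "tz": -0.2, "rx": 0.0, "ry": 0.0, "rz": 0.0, "jaw": 0.0}
    - {"tx": 0.0, "ty": 0.0, "tz": -0.2, "rx": 0.0, "ry": 0.0, "rz": 0.0, "jaw": 0.0}
    - {"tx": 0.0, "ty": 0.0, "tz": -0.2, "rx": 0.0, "ry": 0.0, "rz": 0.0, "jaw": 0.0}

```text
time: 11.25
position: [0.4263, -0.2069, 0.3701]
tool_rot: [-2.391, -2.032, -0.011]
ft_force: [1.2, -0.2, -1.2]
grip_width: 0.006
```

Run:
```python
from bench import ctrl,get_image
import cv2,numpy as np
w=get_image("wrist")[:,:,::-1];t=get_image("top")[:,:,::-1]
cv2.imwrite("pics/w8.png",w);cv2.imwrite("pics/t8.png",t)
s=ctrl.get_state();print(s["time"],np.round(s["ft_force"],1),np.abs(s["qd"]).max())
```

```text
11.35 [ 0.5 -0.9 -1.2] 0.0032024546456834307
```

View pics/w8.png

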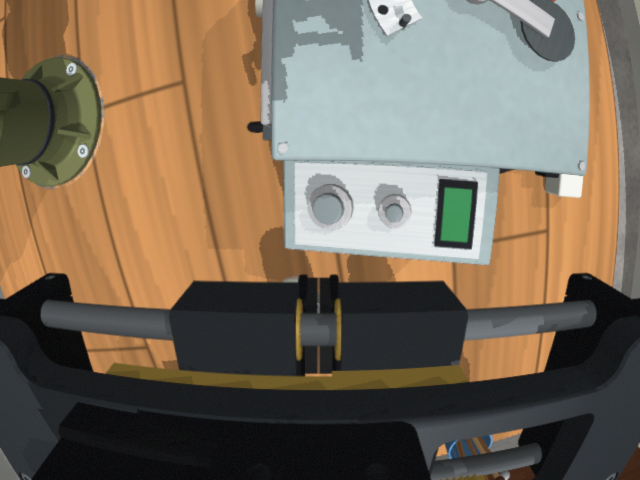

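View pics/t8.png

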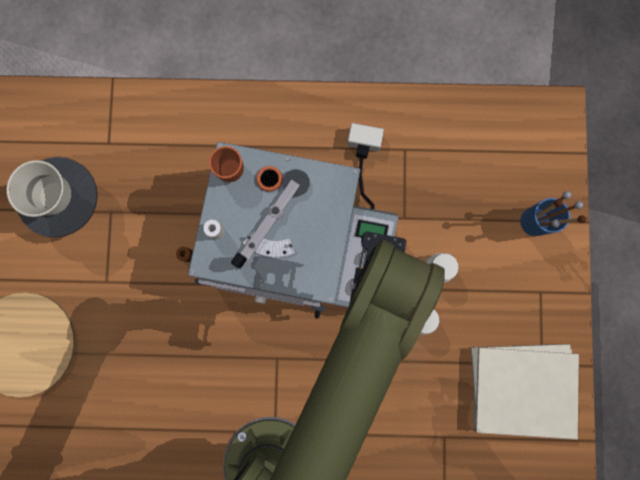

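Lever still fully open (grip at 238,262), cup, prop and jars where they were, both buttons out, and the arm clear. I'm handing in.

```bash
python3 -c "
from bench import ctrl
print(ctrl.close_job())"
```

```text
the job is handed in; nothing more can be done
None
```

The damper lever is fully open, the start button has been pressed, and the arm stands clear. The job was handed in at about 11.4 s.

- **Lever:** I pushed it with the shut fingertips from its right side only, through the half-open click to the hard stop. At the stop the last 3 mm commanded gave no motion and the force rose to about 8 N. The last top picture shows the lever still fully open.
- **Start button:** I pressed it until it bottomed, with about 28 N along the lid normal. On release the force fell from about 8 N to zero over roughly 6 mm, which fits the button's spring. I had no direct reading of the button's travel.
- **Surroundings:** The last pictures show the cup, prop and jars where they were. The fingers stayed well away from the stop button.

Two checks disagreed with what I expected:
- **Button height:** The start button stood about 10 mm higher than I estimated, so contact came early. The force stayed below the 40 N limit.
- **Joint 2 range:** While I first tried a tilted approach to the button, joint 2 measured -0.301 rad against its -0.300 limit. I changed to a vertical tool straight away, but that reading may count as passing the joint's range.

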